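Open the sampler's stopcock and draw the plunger to its band

ROBOT

A 6-joint arm with a two-finger parallel gripper is mounted at the origin on the work surface. World frame = base frame: x ahead of the robot, y to its left, z up, the work surface at z = 0. Lengths are in m, angles in rad, forces in N, time in s.
With the tool pointing down it reaches from about 0.25 to 0.725 m from the base axis. Payload 4 kg.
Tool frame: the origin (TCP) lies midway between the tips of the shut fingers; the grasp point (between the pads) lies 19 mm behind it; x points along the fingers, y is the direction in which the jaws open and shut, and the axes are right-handed (so a half turn about x gives the same grasp; the last joint's range is limited). The gripper opens to 85 mm and grips with 20 to 120 N. Pads are 22 mm wide; open, the fingers measure 114 mm over their backs; the gripper's body (76 mm by 85 mm) begins 54 mm behind the grasp point. The pads swing forward as they close: fully open they stand 13 mm farther back than shut.
Start: joints at [-1.169, 0.241, 0.005, 1.335, 0, 1.571], TCP at [0.196, -0.46, 0.231] pointing down, gripper open.
Joint ranges: [-2.72, 2.72], [-1.05, 1.87], [-1.09, 1.28], [-1.99, 2.15], [-1.42, 1.44], [-3.14, 3.14]. Speed limits (rad/s): [2.79, 2.79, 3.14, 3.14, 3.14, 3.14].

INTERFACE

Orientations are given as a unit quaternion [x, y, z, w].
In Python, from workcell import * gives the robot as it stands.
- The arm moves only by the tool play_rows, never from a script. Its argument "plan" is a list of rows, each a list of 7 numbers: the shift along the tool's x, y, z in mm, then the turn, a rotation vector about the tool's x, y, z in rad, then the closure, from -1 (fully open) to 1 (shut). In form: [[x, y, z, rx, ry, rz, grip], ...]. A call has 1 to 20 rows; each row shifts and turns the commanded pose from where the row before left it, along the tool's axes as they then stand; what a row does not reach is not made up. A row lasts 1/12 s, in which the tool goes at most 41.7 mm and 7.16 degrees, less where a joint would pass 70% of its speed; a pose out of reach is approached as far as the arm can. A call with a gripper value outside its range is refused whole. The fingers move at their own pace and stop on an object; the grip force is fixed at half the most. Time passes only in rows, so rows that do not move let the fingers close. It gives the time, the measured TCP pose, the force and the opening at its end, in the units of the state.
- get_obs(): the state, without advancing time (a new reading comes with each control period).
- camera(name): name is "scene" or "top" or "wrist"; returns a dict with "frame" (384x512x3 uint8, red, green, blue), "depth" (384x512 float32, m along the optical axis (not along the pixel's ray), 0 where there is no reading), "fx", "fy", "cx", "cy" (pixels), "camera_from_world" (4x4, takes a point from world to camera coordinates). Camera axes: x right, y up, looking along -z (the intrinsics and any distortion apply to the point x, -y, -z); pixel columns grow to the right and rows downward; lengths in m; the calibration is good to about 2 mm. A picture is of the moment at which its call begins.
- job_done(): hands the job in, once; it reports no verdict.
Trained networks look in a picture, given as the dict that the camera call returned (one of the last four; its "shot" number tells which), for a name from the list of things; names that differ only in an ending like _2 or _b are one class to them, and where a whole thing is asked for, a point or a joint stands for the part that bears it (a point fixed in the world has none). Each returns a list of dicts, best first, with "confidence" (0 to 1); they miss things now and then, are a little off and sometimes report something else, mostly with a low value. They report only what shows in the picture. A call takes as long as a camera call.
- search_frame(thing, picture): "centre" ([x, y, z] in m, in world coordinates, good to about 4 mm: the middle of the surface that is visible of it).
- pinpoint(thing, picture): "centre" ([x, y, z] in m, in world coordinates, good to about 4 mm: a listed point, or the origin of a listed thing).
The state is a dict: "clock": time; "joint_pos": joint angles; "joint_vel": joint speeds; "tau": joint torques, N m; "eef_pos": TCP position; "tool_rot": TCP orientation; "ft_force": force on the tool from outside, world axes, zero at the start; "ft_torque": the same for the moment, N m; "grip_width": finger opening in m.
Only numpy, scipy, OpenCV 4.12 (cv2) and the standard library are available. Lean on these libraries where they do the work, as an engineer would, in place of code of your own. Each camera call takes 0.05 s, during which the arm holds its last target. There are 200 camera calls.

TASK

On the twin-bore hand sampler, turn the red stopcock handle clockwise to 60 degrees open, so that its nose points at the green mark, and let go of it. Then take the orange plunger by its handle and draw it gently and straight up by 50 mm, until the middle of the yellow band on its rod is level with the top of the clear block, without pulling it out of the bore or forcing it sideways, and finish still holding it there. Leave the blue plunger down and everything else where it stands.

Things in the scene. Friction and masses are not known exactly. Their poses are not given: they have to be found in the camera images.
- sampler: Fixed sampler. Origin: centre of the underside of its base plate, on the bench, z up. Plate 100 (x) by 320 (y) by 20 mm. On it a clear block (x -30 to 30, y -145 to 5 mm, top 130 mm above the bench) with two upright bores 17 mm wide, 100 mm deep, at y -110 and -30; at y +90 a grey pillar 46 mm square with a white dial, face 105 mm above the bench, 80 mm wide. A brass pipe joins them 55 mm up.
- stopcock (a joint): Angle of the stopcock handle: 0 closed (nose to the sampler's -x, at the red mark), growing clockwise seen from above to 1.571 at the black mark, where it is stopped. The green mark is at 1.047 (60 degrees). It stays where it is left; friction about 0.06 N m.
- stopcock_grip (a point): Point on the upright turning axis, at mid-height of the red handle, 29 mm above the dial. The handle is a bar 14 mm wide, from 12 to 46 mm above the dial, reaching 47 mm from the axis to its nose (white stripe on top) and 23 mm the other way. The axes turn with it: -x points to the nose, z up. Grip it across its 14 mm width, at the axis.
- bore_left (a point): Centre of the mouth of the bore at the sampler's y -30 mm, 130 mm above the bench.
- bore_right (a point): Centre of the mouth of the bore at the sampler's y -110 mm, 130 mm above the bench.
- orange_plunger: Orange-handled plunger, loose in either bore, foot on the bore floor (30 mm above the bench). Origin: centre of the foot, z up the rod. Rod 16 mm thick; T-handle 16 mm thick (x), 50 mm long (y), 145 to 169 mm above the foot. Yellow band 45 to 55 mm above the foot, seen through the block. Drawn right, the foot is 80 mm above the bench. 0.13 to 0.25 kg, slides easily, falls back if let go.
- blue_plunger: Same plunger with a blue handle, in the other bore; stays down.
- flask: Bystander, loose: white plastic conical flask, 74 mm wide, 118 mm tall. Origin: centre of its underside.
- reagent_bottle: Bystander, loose: clear bottle with black cap, 66 mm wide, 130 mm tall. Origin: centre of its underside.
- brown_jar: Bystander, loose: amber jar with white lid, 54 mm wide, 75 mm tall. Origin: centre of its underside.
- beaker: Bystander, loose: greenish open beaker, 68 mm wide, 85 mm tall. Origin: centre of its underside.
- dish_stack: Bystander, loose: stack of clear culture dishes, 86 mm wide, 45 mm tall. Origin: centre of its underside.
- vial: Bystander, loose: small clear vial with blue cap, 24 mm wide, 45 mm tall, standing on the sampler's base plate behind the brass pipe between block and pillar. Origin: centre of its underside.
- wash_bottle: Bystander, loose: white bottle with red cap, 60 mm wide, 120 mm tall. Origin: centre of its underside.

How it is judged:
On the way, in this order (a step that is already met when the one before it is completed fails the run):
1. the stopcock is set to 60 degrees and let go (value of joint stopcock between 0.917 and 1.177 rad and contact force between the fingers and sampler below 0.1 N), for 0.2 s.
2. the orange plunger is drawn up to its band, held by the fingers (z of orange_plunger in the frame of sampler between 0.074 and 0.086 m and (horizontal distance between orange_plunger and bore_left below 0.004 m or horizontal distance between orange_plunger and bore_right below 0.004 m) and angle between orange_plunger's own z axis and vertical below 0.06 rad and contact force between the fingers and orange_plunger above 2 N), for 0.3 s.
At the end, for the whole second after the job is handed in: Stopcock at 60 degrees within 7.4 degrees; the orange plunger upright in its bore, drawn 50 mm within 6 mm, at rest, held by the fingers (over 2 N) and pressing on the sampler with less than 15 N; the blue plunger less than 6 mm up (all of step 2 and value of joint stopcock between 0.917 and 1.177 rad and z of blue_plunger in the frame of sampler below 0.036 m and linear speed of orange_plunger below 0.01 m/s and contact force between orange_plunger and sampler below 15 N); the arm keeps its last pose, push and grip.
It fails at once if the orange plunger, off its floor, is forced against its bore (over 30 N) (z of orange_plunger in the frame of sampler above 0.034 m and contact force between orange_plunger and sampler above 30 N).
It fails at once if the orange plunger is pulled out of its bore or nearly so (drawn over 85 mm) (z of orange_plunger in the frame of sampler above 0.115 m).
It fails at once if the blue plunger is lifted by more than 10 mm (z of blue_plunger in the frame of sampler above 0.04 m).
It fails at once if a bystander is shifted by more than 30 mm (distance of any of flask, reagent_bottle, brown_jar, beaker, dish_stack, vial, wash_bottle from where it was at the start of the episode above 0.03 m).
It also fails if it takes over 42 s, if anything falls off the work surface, if the arm or the gripper's body presses on something with over 40 N, if the wrist force passes 120 N, or if a joint passes its speed limit or range.

## Working session

There is one attempt and no reset: what is moved stays moved. The work goes in short steps, Python scripts to look and compute and a tool call to move; the robot and the scene stay as the last step left them, time stands still between calls to the robot, and variables do not carry over. Pictures are saved under pics/ and viewed, about 8 in all and at most 12, crops included, and the job is handed in when it is done.

Besides the shell and the picture viewer there is one more tool, called after "Call:" as name([rows], argument=value, ...), one row to a line, values as JSON. play_rows: Moves the arm, as the interface text tells. Its arguments: {"type":"object","properties":{"plan":{"type":"array","items":{"type":"array","items":{"type":"number"}}}},"required":["plan"]}

```bash
mkdir -p pics
python3 - <<'E'
from workcell import *
import cv2,numpy as np
o=get_obs();print(o)
ps={n:camera(n) for n in("scene","top")}
for n,p in ps.items():
    cv2.imwrite(f"pics/{n}0.png",p["frame"][:,:,::-1])
    for t in("stopcock_grip","bore_left","bore_right","orange_plunger","blue_plunger","sampler"):
        r=pinpoint(t,p); print(n,t,[(np.round(d["centre"],4).tolist(),round(d["confidence"],2)) for d in r[:2]])
E
```

```text
{'clock': 0.0, 'joint_pos': array([-1.16898572e+00,  2.41455836e-01,  3.74404507e-03,  1.33519602e+00,
        1.26450752e-06,  1.57080035e+00]), 'joint_vel': array([ 0.00048277, -0.00098953, -0.00069487,  0.00017549,  0.00074782,
       -0.00084057]), 'tau': array([ 7.36075599e-04, -3.72322154e+01,  2.52405024e+01,  1.70159829e-02,
        1.49836164e-04,  2.36382135e-06]), 'eef_pos': array([ 0.19529995, -0.45960498,  0.23039911]), 'tool_rot': array([-0.69273562, -0.14183788,  0.6930327 , -0.14037469]), 'ft_force': array([ 0.43397246, -0.18680251,  0.20731472]), 'ft_torque': array([ 0.00858743, -0.05010826,  0.00445714]), 'grip_width': 0.085139171084879}
scene stopcock_grip [([0.5481, 0.0911, 0.1316], 0.7)]
scene bore_left [([0.5377, -0.0294, 0.1298], 0.91), ([0.6351, 0.4227, -0.0019], 0.74)]
scene bore_right [([0.5252, -0.109, 0.1281], 0.7), ([0.6677, -0.0615, 0.0058], 0.7)]
scene orange_plunger [([0.6662, -0.0634, 0.0036], 0.35)]
scene blue_plunger []
scene sampler [([0.5386, 0.0019, -0.0006], 0.61)]
top stopcock_grip [([0.5485, 0.0903, 0.1328], 0.59)]
top bore_left [([0.5393, -0.0276, 0.1323], 0.94)]
top bore_right [([0.5243, -0.1073, 0.1286], 0.76), ([0.5396, -0.0277, 0.027], 0.41)]
top orange_plunger [([0.5376, -0.0277, 0.0252], 0.67), ([0.6305, 0.4319, 0.0008], 0.43)]
top blue_plunger [([0.5247, -0.1055, 0.0343], 0.58)]
top sampler [([0.5449, 0.0021, -0.0005], 0.65), ([0.6747, 0.0582, -0.0022], 0.4)]
```

View pics/scene0.png

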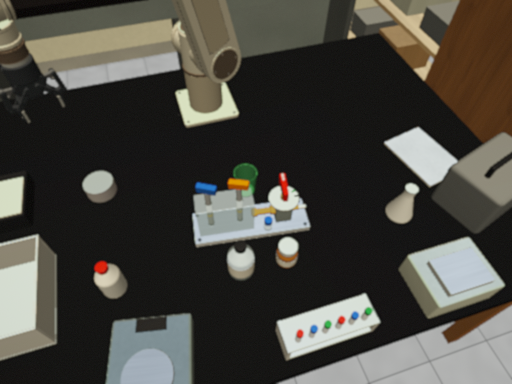

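View pics/top0.png

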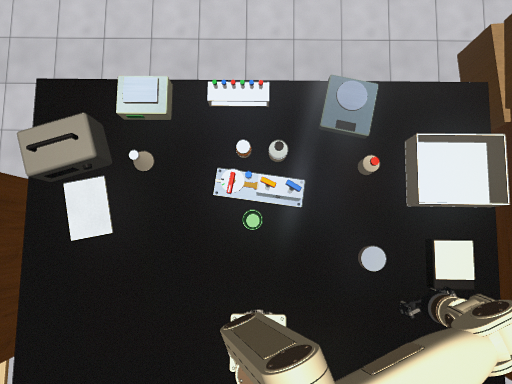

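```bash
cat > h.py <<'E'
from workcell import *
import cv2,numpy as np
from scipy.spatial.transform import Rotation as R
def world(p):
    d=p["depth"];v,u=np.mgrid[:d.shape[0],:d.shape[1]]
    c=np.stack([(u-p["cx"])/p["fx"]*d,-(v-p["cy"])/p["fy"]*d,-d,np.ones_like(d)],-1)
    return (c@np.linalg.inv(p["camera_from_world"]).T)[...,:3]
def col(p,name):
    h=cv2.cvtColor(p["frame"],cv2.COLOR_RGB2HSV).astype(int);H,S,V=h[...,0],h[...,1],h[...,2]
    m={"red":((H<5)|(H>174)),"orange":(H>9)&(H<20),"blue":(H>98)&(H<115)}[name]
    return m&(S>150)&(V>80)&(p["depth"]>0)
def bar(p,name,zlo,zhi,c,r=.07):
    w=world(p);m=col(p,name)&(w[...,2]>zlo)&(w[...,2]<zhi)&(np.hypot(w[...,0]-c[0],w[...,1]-c[1])<r)
    q=w[m]
    if len(q)<5: print(name,"few",len(q));return
    (cx,cy),(a,b),ang=cv2.minAreaRect((q[:,:2]*1000).astype(np.float32))
    e=np.linalg.eigh(np.cov(q[:,:2].T))[1][:,1]
    print(name,len(q),"mean",q.mean(0).round(4),"zmax",np.percentile(q[:,2],[5,50,95]).round(4),"rect",round(cx,1),round(cy,1),round(a,1),round(b,1),round(ang,1),"pca deg",round(np.degrees(np.arctan2(e[1],e[0]))%180,1))
    return q
E
python3 - <<'E'
from h import *
p=camera("top")
bar(p,"red",.12,.17,(.548,.09));bar(p,"orange",.175,.21,(.538,-.029));bar(p,"blue",.175,.21,(.525,-.108))
w=world(p);print(w[182,231],w[220,253])
for t in("beaker","vial"):print(t,pinpoint(t,p)[:2])
cv2.imwrite("pics/c.png",cv2.resize(p["frame"][140:240,190:320,::-1],None,fx=6,fy=6,interpolation=2))
E
```

```text
red 74 mean [0.5435 0.0925 0.1493] zmax [0.1387 0.1505 0.1544] rect 539.7 93.9 12.0 68.4 79.4 pca deg 170.2
orange 15 mean [ 0.5332 -0.0308  0.1988] zmax [0.1951 0.1991 0.2025] rect 535.2 -29.4 40.4 15.1 65.0 pca deg 68.9
blue 71 mean [ 0.5265 -0.1053  0.1985] zmax [0.1954 0.1982 0.203 ] rect 526.7 -105.9 46.4 14.8 59.4 pca deg 59.6
[0.53998671 0.09235944 0.15204111] [0.42358752 0.0224946  0.00222445]
beaker [{'centre': [0.4201, 0.0216, -0.001], 'confidence': 0.79}]
vial [{'centre': [0.5767, 0.0338, 0.019], 'confidence': 0.54}]
```

View pics/c.png

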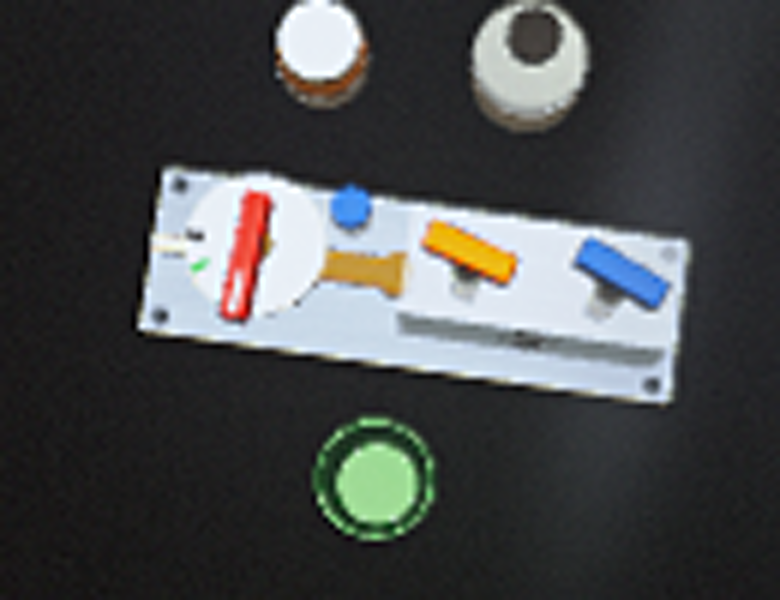

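```bash
cat >> h.py <<'E'
def goto(pos,deg=None):
    "pos: TCP goal; deg: wanted world direction of jaw axis (mod 180). prints shift in tool mm, then turn about tool x, with shift in present axes"
    o=get_obs();M=R.from_quat(o["tool_rot"]).as_matrix()
    print("clock",round(o["clock"],2),"eef",o["eef_pos"].round(4),"tilt x",M[:,0].round(3),"jaw deg",round(np.degrees(np.arctan2(M[1,1],M[0,1])),1),"w",round(o["grip_width"],4),"F",o["ft_force"].round(1),"j6",o["joint_pos"][5].round(2))
    print("shift now mm",(M.T@(np.array(pos)-o["eef_pos"])*1000).round(1))
    if deg is not None:
        a=np.degrees(np.arctan2(M[1,1],M[0,1]));t=(a-deg+90)%180-90
        print("turn about tool x rad",round(np.radians(t),4))
E
python3 -c "
from h import *
goto((.52,.03,.33),82)"
```

```text
clock 0.85 eef [ 0.1955 -0.4602  0.2313] tilt x [ 0. -0. -1.] jaw deg -67.0 w 0.0854 F [-0.5  0.5  0. ] j6 1.57
shift now mm [ -98.7 -324.2 -490.3]
turn about tool x rad 0.5415
```

Call:
play_rows([
  [-33,0,0,0,0,0,-1],
  [-33,0,0,0,0,0,-1],
  [-33,0,0,0,0,0,-1],
  [0,-20,-30,0,0,0,-1],
  [0,-20,-30,0,0,0,-1],
  [0,-20,-30,0,0,0,-1],
  [0,-20,-30,0,0,0,-1],
  [0,-20,-30,0,0,0,-1],
  [0,-20,-30,0,0,0,-1],
  [0,-20,-30,0,0,0,-1],
  [0,-20,-30,0,0,0,-1],
  [0,-20,-30,0,0,0,-1],
  [0,-20,-30,0,0,0,-1],
  [0,-20,-30,0,0,0,-1],
  [0,-20,-30,0,0,0,-1],
  [0,-20,-30,0,0,0,-1],
  [0,-20,-30,0,0,0,-1],
  [0,-20,-30,0,0,0,-1],
])

```text
clock: 2.35
eef_pos: [0.4931, -0.0063, 0.3305]
tool_rot: [0.693, 0.141, -0.693, 0.141]
ft_force: [0.3, -1.1, 0.9]
grip_width: 0.0858
```

Call:
play_rows([
  [0,-24,-40,0,0,0,-1],
  [0,0,0,0.11,0,0,-1],
  [0,0,0,0.11,0,0,-1],
  [0,0,0,0.11,0,0,-1],
  [0,0,0,0.11,0,0,-1],
  [0,0,0,0.1,0,0,-1],
  [0,0,0,0,0,0,-1],
  [0,0,0,0,0,0,-1],
  [0,0,0,0,0,0,-1],
])

```text
clock: 3.1
eef_pos: [0.515, -0.0232, 0.3303]
tool_rot: [-0.706, 0.01, 0.707, 0.038]
ft_force: [-0.1, 0.0, 0.3]
grip_width: 0.0854
```

Run:
```python
from h import *
goto((.548,.091,.25),82)
p=camera("wrist")
bar(p,"red",.12,.17,(.548,.09));bar(p,"orange",.18,.21,(.538,-.029))
for t in("stopcock_grip","bore_left","bore_right","orange_plunger"):
    print(t,[(np.round(d["centre"],4).tolist(),round(d["confidence"],2)) for d in pinpoint(t,p)[:2]])
cv2.imwrite("pics/w1.png",p["frame"][:,:,::-1])
```

```text
clock 3.1 eef [ 0.515  -0.0232  0.3303] tilt x [ 0.     0.04  -0.999] jaw deg -93.9 w 0.0854 F [-0.1  0.   0.3] j6 3.14
shift now mm [  84.8 -112.9  -25.5]
turn about tool x rad 0.0724
red 1080 mean [0.5434 0.0905 0.144 ] zmax [0.1242 0.1497 0.1517] rect 540.4 93.9 13.9 69.4 78.9 pca deg 169.9
orange 463 mean [ 0.5357 -0.0279  0.198 ] zmax [0.196  0.1982 0.1995] rect 536.7 -27.1 48.5 16.7 64.0 pca deg 65.6
stopcock_grip [([0.5528, 0.0895, 0.1335], 0.78)]
bore_left [([0.5388, -0.0273, 0.1283], 0.82), ([0.5377, 0.0028, -0.0024], 0.18)]
bore_right [([0.5253, -0.1073, 0.1353], 0.97)]
orange_plunger [([0.533, -0.0235, 0.0312], 0.97)]
```

View pics/w1.png

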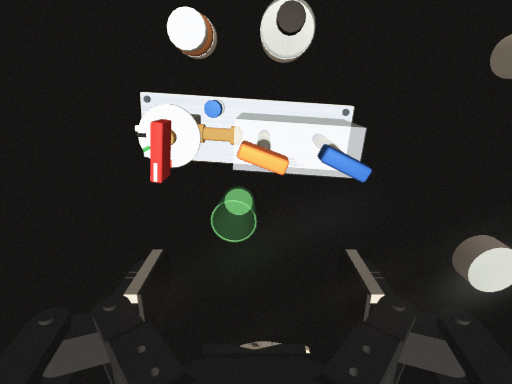

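Call:
play_rows([
  [0,0,0,-0.121,0,0,-1],
  [0,0,0,-0.121,0,0,-1],
  [0,0,0,-0.121,0,0,-1],
  [0,0,0,-0.121,0,0,-1],
  [0,0,0,-0.121,0,0,-1],
  [0,0,0,-0.121,0,0,-1],
  [0,0,0,-0.121,0,0,-1],
  [0,0,0,-0.121,0,0,-1],
  [0,0,0,-0.121,0,0,-1],
  [0,0,0,-0.121,0,0,-1],
  [0,0,0,-0.121,0,0,-1],
  [0,0,0,-0.121,0,0,-1],
  [0,0,0,-0.121,0,0,-1],
  [0,0,0,-0.121,0,0,-1],
  [0,0,0,-0.121,0,0,-1],
  [0,0,0,-0.121,0,0,-1],
  [0,0,0,-0.121,0,0,-1],
  [0,0,0,-0.121,0,0,-1],
  [0,0,0,-0.121,0,0,-1],
  [0,0,0,-0.121,0,0,-1],
])

```text
clock: 5.02
eef_pos: [0.515, -0.0226, 0.3304]
tool_rot: [0.282, 0.659, -0.256, 0.648]
ft_force: [0.6, 1.2, 0.0]
grip_width: 0.0855
```

Call:
play_rows([
  [0,0,0,-0.121,0,0,-1],
  [0,0,0,-0.121,0,0,-1],
  [0,0,0,-0.121,0,0,-1],
  [0,0,0,-0.121,0,0,-1],
  [0,0,0,-0.121,0,0,-1],
  [0,0,0,0,0,0,-1],
  [0,0,0,0,0,0,-1],
])

```text
clock: 5.6
eef_pos: [0.515, -0.0227, 0.3304]
tool_rot: [0.079, 0.705, -0.052, 0.703]
ft_force: [0.4, 0.2, -0.2]
grip_width: 0.0856
```

```bash
cat >> h.py <<'E'
def tilt():
    M=R.from_quat(get_obs()["tool_rot"]).as_matrix();x=M[:,0];d=np.array([0,0,-1.])
    v=np.cross(x,d);print("tilt fix rotvec tool",(M.T@v).round(4))
E
python3 - <<'E'
from h import *
goto((.552,.091,.25),80);tilt()
p=camera("wrist")
bar(p,"red",.1475,.17,(.548,.09));bar(p,"orange",.195,.21,(.538,-.029))
print([(np.round(d["centre"],4).tolist(),round(d["confidence"],2)) for d in pinpoint("stopcock_grip",p)[:2]])
w=world(p);h=cv2.cvtColor(p["frame"],cv2.COLOR_RGB2HSV)
m=(w[...,2]>.124)&(w[...,2]<.136)&(w[...,0]>.48)&(w[...,0]<.6)&(w[...,1]>-.17)&(w[...,1]<.03)
print("block",m.sum(),cv2.minAreaRect((w[m][:,:2]*1000).astype(np.float32)))
m=(w[...,2]>.012)&(w[...,2]<.028)&(w[...,0]>.45)&(w[...,0]<.63)&(w[...,1]>-.19)&(w[...,1]<.19)&(h[...,1]<80)&(h[...,2]>100)
print("plate",m.sum(),cv2.minAreaRect((w[m][:,:2]*1000).astype(np.float32)))
m=(h[...,0]>45)&(h[...,0]<80)&(h[...,1]>80)&(w[...,2]>.098)&(w[...,2]<.112)&(w[...,1]>.06)
print("green",m.sum(),w[m].mean(0) if m.any() else "")
cv2.imwrite("pics/w2.png",p["frame"][:,:,::-1])
E
```

```text
clock 5.6 eef [ 0.515  -0.0227  0.3304] tilt x [ 0.     0.039 -0.999] jaw deg 79.3 w 0.0856 F [ 0.4  0.2 -0.2] j6 0.12
shift now mm [ 84.8 115.4  15.9]
turn about tool x rad -0.0114
tilt fix rotvec tool [ 0.     -0.007  -0.0386]
red 591 mean [0.5414 0.0926 0.1503] zmax [0.1487 0.1504 0.1516] rect 540.2 93.8 14.2 69.8 79.2 pca deg 170.2
orange 337 mean [ 0.5361 -0.0262  0.1979] zmax [0.1963 0.198  0.1993] rect 536.0 -26.8 48.8 15.9 66.3 pca deg 64.2
[([0.5525, 0.0892, 0.1325], 0.81)]
block 4118 ((531.1267700195312, -66.71743774414062), (150.2309112548828, 61.20299530029297), 82.6683578491211)
plate 4147 ((539.8261108398438, 2.78424072265625), (319.01483154296875, 100.28044128417969), 82.52278137207031)
green 23 [0.538651   0.12377437 0.10539527]
```

Call:
play_rows([
  [0,0,0,-0.012,-0.007,-0.039,-1],
  [20,30,4,0,0,0,-1],
  [20,30,4,0,0,0,-1],
  [20,30,4,0,0,0,-1],
  [20,29,4,0,0,0,-1],
  [0,0,0,0,0,0,-1],
  [0,0,0,0,0,0,-1],
])

```text
clock: 6.28
eef_pos: [0.5502, 0.0926, 0.2484]
tool_rot: [0.059, 0.706, -0.061, 0.703]
ft_force: [-0.0, 0.3, 1.1]
grip_width: 0.0857
```

Run:
```python
from h import *
goto((.5517,.0919,.115),80);tilt()
```

```text
clock 6.28 eef [0.5502 0.0926 0.2484] tilt x [-0.004 -0.001 -1.   ] jaw deg 80.3 w 0.0857 F [-0.   0.3  1.1] j6 0.34
shift now mm [133.4  -0.2   2. ]
turn about tool x rad 0.0045
tilt fix rotvec tool [-0.     -0.0035  0.0019]
```

Call:
play_rows([
  [33,0,0.5,0,-0.0035,0.002,-1],
  [33,0,0.5,0,0,0,-1],
  [33,0,0.5,0,0,0,-1],
  [24,0,0.5,0,0,0,-1],
  [10,0,0,0,0,0,-1],
  [0,0,0,0,0,0,-1],
  [0,0,0,0,0,0,1],
  [0,0,0,0,0,0,1],
  [0,0,0,0,0,0,1],
  [0,0,0,0,0,0,1],
  [0,0,0,0,0,0,1],
  [0,0,0,0,0,0,1],
  [0,0,0,0,0,0,1],
  [0,0,0,0,0,0,1],
  [0,0,0,0,0,0,1],
  [0,0,0,0,0,0,1],
])

```text
clock: 7.62
eef_pos: [0.554, 0.0909, 0.1184]
tool_rot: [0.061, 0.703, -0.06, 0.706]
ft_force: [-1.0, -0.9, 6.2]
grip_width: 0.0133
```

Run:
```python
from h import *
goto((.5517,.0919,.115),22.5);tilt();print(get_obs()["ft_torque"])
```

```text
clock 7.62 eef [0.554  0.0909 0.1184] tilt x [ 0.006  0.001 -1.   ] jaw deg 80.2 w 0.0133 F [-1.  -0.9  6.2] j6 0.33
shift now mm [ 3.4  0.5 -2.4]
turn about tool x rad 1.0064
tilt fix rotvec tool [-0.      0.0055 -0.0017]
[-0.20934496  0.20266453  0.04883153]
```

Call:
play_rows([
  [0,-0.2,0,0.1,0,0,1],
  [0,-0.2,0,0.1,0,0,1],
  [0,-0.2,0,0.1,0,0,1],
  [0,-0.2,0,0.1,0,0,1],
  [0,-0.2,0,0.1,0,0,1],
  [0,0,0,0,0,0,1],
])

```text
clock: 8.12
eef_pos: [0.5535, 0.09, 0.1184]
tool_rot: [0.235, 0.665, -0.233, 0.669]
ft_force: [-1.0, -0.7, 5.6]
grip_width: 0.0134
```

Run:
```python
from h import *
goto((.5517,.0919,.115),22.5);print(get_obs()["ft_torque"])
```

```text
clock 8.12 eef [0.5535 0.09   0.1184] tilt x [ 0.006  0.001 -1.   ] jaw deg 51.3 w 0.0134 F [-1.  -0.7  5.6] j6 0.84
shift now mm [ 3.4  0.3 -2.6]
turn about tool x rad 0.5029
[-0.36200355  0.25201172 -0.0413018 ]
```

Forces are low, so I finish the turn and then release and rise.

Call:
play_rows([
  [0,-0.2,0,0.1,0,0,1],
  [0,-0.2,0,0.1,0,0,1],
  [0,-0.2,0,0.1,0,0,1],
  [0,-0.2,0,0.1,0,0,1],
  [0,-0.2,0,0.103,0,0,1],
  [0,0,0,0,0,0,1],
  [0,0,0,0,0,0,1],
])

```text
clock: 8.7
eef_pos: [0.5527, 0.0894, 0.1184]
tool_rot: [0.393, 0.587, -0.391, 0.59]
ft_force: [-1.4, 0.2, 6.0]
grip_width: 0.0132
```

Call:
play_rows([
  [0,0,0,0,0,0,-1],
  [0,0,0,0,0,0,-1],
  [0,0,0,0,0,0,-1],
  [0,0,0,0,0,0,-1],
  [0,0,0,0,0,0,-1],
  [0,0,0,0,0,0,-1],
  [0,0,0,0,0,0,-1],
  [-30,0,0,0,0,0,-1],
  [-40,0,0,0,0,0,-1],
  [-40,0,0,0,0,0,-1],
  [-20,0,0,0,0,0,-1],
  [0,0,0,0,0,0,-1],
  [0,0,0,0,0,0,-1],
])

```text
clock: 9.78
eef_pos: [0.5527, 0.0895, 0.2489]
tool_rot: [0.394, 0.587, -0.39, 0.591]
ft_force: [0.1, -0.3, -1.2]
grip_width: 0.0859
```

Run:
```python
from h import *
goto((.536,-.027,.25),-24);tilt()
for n in("wrist","top"):
    p=camera(n)
    bar(p,"red",.1475,.17,(.548,.09));bar(p,"orange",.195,.21,(.538,-.029));bar(p,"blue",.195,.21,(.525,-.107))
    cv2.imwrite(f"pics/{n}3.png",p["frame"][:,:,::-1])
```

```text
clock 9.78 eef [0.5527 0.0895 0.2489] tilt x [ 0.008  0.002 -1.   ] jaw deg 22.7 w 0.0859 F [ 0.1 -0.3 -1.2] j6 1.34
shift now mm [ -1.5 -60.4 101. ]
turn about tool x rad 0.815
tilt fix rotvec tool [ 0.      0.0014 -0.0077]
red 984 mean [0.5481 0.1016 0.1504] zmax [0.1492 0.1504 0.1515] rect 546.9 103.7 13.0 68.6 23.1 pca deg 112.6
orange 784 mean [ 0.5369 -0.0239  0.1982] zmax [0.1969 0.1982 0.1992] rect 536.5 -25.0 47.4 15.4 65.1 pca deg 65.1
blue few 0
red few 0
orange 16 mean [ 0.5334 -0.03    0.1983] zmax [0.1958 0.1982 0.2004] rect 535.3 -29.3 40.7 14.8 64.1 pca deg 69.7
blue 65 mean [ 0.5267 -0.1049  0.1989] zmax [0.1957 0.1987 0.2022] rect 526.6 -105.7 46.1 14.5 60.5 pca deg 58.7
```

View pics/wrist3.png

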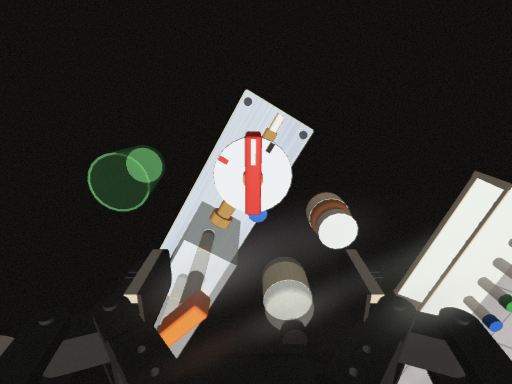

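Call:
play_rows([
  [0,0,0,0,0.0014,-0.0077,-1],
  [0,-20,33.5,0,0,0,-1],
  [0,-20,33.5,0,0,0,-1],
  [0,-20,33.5,0,0,0,-1],
  [0,0,0,0.119,0,0,-1],
  [0,0,0,0.119,0,0,-1],
  [0,0,0,0.119,0,0,-1],
  [0,0,0,0.119,0,0,-1],
  [0,0,0,0.119,0,0,-1],
  [0,0,0,0.119,0,0,-1],
  [0,0,0,0.117,0,0,-1],
  [0,0,0,0,0,0,-1],
  [0,0,0,0,0,0,-1],
])

```text
clock: 10.97
eef_pos: [0.5346, -0.0265, 0.246]
tool_rot: [-0.593, -0.382, 0.598, -0.38]
ft_force: [-0.7, 0.5, -0.3]
grip_width: 0.0854
```

Run:
```python
from h import *
goto((.536,-.027,.168),-25);tilt()
p=camera("wrist");bar(p,"orange",.195,.21,(.538,-.029));bar(p,"blue",.195,.21,(.525,-.107))
```

```text
clock 10.97 eef [ 0.5346 -0.0265  0.246 ] tilt x [-0.007 -0.001 -1.   ] jaw deg -24.8 w 0.0854 F [-0.7  0.5 -0.3] j6 1.95
shift now mm [78.   1.9 -0.4]
turn about tool x rad 0.0043
tilt fix rotvec tool [-0.      0.0033  0.0059]
orange 1297 mean [ 0.5375 -0.0249  0.1984] zmax [0.1971 0.1984 0.1995] rect 536.9 -26.3 48.5 14.6 65.1 pca deg 66.0
blue 990 mean [ 0.5268 -0.1041  0.1982] zmax [0.1967 0.1982 0.1992] rect 526.3 -105.7 50.6 15.6 60.2 pca deg 59.5
```

Call:
play_rows([
  [26,1,0,0,0.003,0.006,-1],
  [26,1,0,0,0,0,-1],
  [16,0,0,0,0,0,-1],
  [10,0,0,0,0,0,-1],
  [0,0,0,0,0,0,-1],
  [0,0,0,0,0,0,-1],
])

```text
clock: 11.52
eef_pos: [0.5369, -0.0274, 0.1693]
tool_rot: [0.596, 0.38, -0.595, 0.381]
ft_force: [0.5, 1.0, 0.9]
grip_width: 0.0856
```

Run:
```python
from h import *
goto((.5365,-.0267,.168),-25);tilt()
```

```text
clock 11.52 eef [ 0.5369 -0.0274  0.1693] tilt x [ 0.002 -0.    -1.   ] jaw deg -24.9 w 0.0856 F [0.5 1.  0.9] j6 1.95
shift now mm [ 1.3 -0.7 -0.4]
turn about tool x rad 0.0023
tilt fix rotvec tool [-0.     -0.0005 -0.002 ]
```

Call:
play_rows([
  [0,0,0,0,0,0,1],
  [0,0,0,0,0,0,1],
  [0,0,0,0,0,0,1],
  [0,0,0,0,0,0,1],
  [0,0,0,0,0,0,1],
  [0,0,0,0,0,0,1],
  [0,0,0,0,0,0,1],
  [0,0,0,0,0,0,1],
  [0,0,0,0,0,0,1],
  [0,0,0,0,0,0,1],
])

```text
clock: 12.35
eef_pos: [0.5373, -0.0273, 0.1699]
tool_rot: [0.597, 0.38, -0.595, 0.381]
ft_force: [-0.5, 1.0, 5.2]
grip_width: 0.0152
```

Run:
```python
from h import *
goto((.5365,-.0267,.168),-25);tilt();print(get_obs()["ft_torque"])
```

```text
clock 12.35 eef [ 0.5373 -0.0273  0.1699] tilt x [ 0.004 -0.    -1.   ] jaw deg -24.9 w 0.0152 F [-0.5  1.   5.2] j6 1.95
shift now mm [ 1.9 -1.  -0.2]
turn about tool x rad 0.0015
tilt fix rotvec tool [-0.     -0.0013 -0.0035]
[0.19085595 0.36159457 0.0581735 ]
```

Call:
play_rows([
  [-4,0,0,0,0,0,1],
  [-4,0,0,0,0,0,1],
  [-4,0,0,0,0,0,1],
  [-4,0,0,0,0,0,1],
  [-4,0,0,0,0,0,1],
  [0,0,0,0,0,0,1],
  [0,0,0,0,0,0,1],
])

```text
clock: 12.93
eef_pos: [0.5371, -0.0274, 0.1896]
tool_rot: [0.597, 0.38, -0.595, 0.381]
ft_force: [0.5, 0.7, -1.9]
grip_width: 0.0155
```

Run:
```python
from h import *
goto((.5373,-.0273,.2194),-25);tilt();print(get_obs()["ft_torque"])
p=camera("wrist");bar(p,"orange",.19,.25,(.538,-.029))
```

```text
clock 12.93 eef [ 0.5371 -0.0274  0.1896] tilt x [ 0.003 -0.001 -1.   ] jaw deg -24.9 w 0.0155 F [ 0.5  0.7 -1.9] j6 1.95
shift now mm [-29.8   0.2  -0.2]
turn about tool x rad 0.0014
tilt fix rotvec tool [ 0.     -0.0009 -0.0032]
[-0.01392968  0.05800366  0.05387709]
orange 2782 mean [ 0.5379 -0.0257  0.218 ] zmax [0.2169 0.218  0.219 ] rect 537.2 -27.0 49.2 15.2 64.4 pca deg 65.2
```

Call:
play_rows([
  [-4,0,0,0,0,0,1],
  [-4,0,0,0,0,0,1],
  [-4,0,0,0,0,0,1],
  [-4,0,0,0,0,0,1],
  [-4,0,0,0,0,0,1],
  [-4,0,0,0,0,0,1],
  [-4,0,0,0,0,0,1],
  [-2,0,0,0,0,0,1],
  [0,0,0,0,0,0,1],
  [0,0,0,0,0,0,1],
  [0,0,0,0,0,0,1],
  [0,0,0,0,0,0,1],
  [0,0,0,0,0,0,1],
  [0,0,0,0,0,0,1],
])

```text
clock: 14.15
eef_pos: [0.5369, -0.0274, 0.2192]
tool_rot: [0.597, 0.38, -0.595, 0.381]
ft_force: [0.3, 0.6, -1.8]
grip_width: 0.015
```

Run:
```python
from h import *
goto((.5373,-.0273,.2194),-25);tilt();print(get_obs()["ft_torque"])
p=camera("wrist");bar(p,"orange",.22,.27,(.538,-.029));bar(p,"blue",.19,.22,(.526,-.106))
bar(p,"red",.1475,.17,(.548,.09))
s=camera("scene")
cv2.imwrite("pics/s4.png",cv2.resize(s["frame"][150:290,170:330,::-1],None,fx=4,fy=4,interpolation=2))
```

```text
clock 14.15 eef [ 0.5369 -0.0274  0.2192] tilt x [ 0.003 -0.    -1.   ] jaw deg -24.9 w 0.015 F [ 0.3  0.6 -1.8] j6 1.95
shift now mm [-0.2  0.4 -0.2]
turn about tool x rad 0.0014
tilt fix rotvec tool [-0.     -0.0007 -0.0026]
[-0.05497146  0.00775386  0.00366061]
orange 2839 mean [ 0.5377 -0.0254  0.2475] zmax [0.2464 0.2476 0.2486] rect 536.8 -26.9 49.5 15.2 64.9 pca deg 65.1
blue 12 mean [ 0.5143 -0.1123  0.1972] zmax [0.1955 0.1974 0.1982] rect 514.3 -112.6 6.0 1.1 58.0 pca deg 55.6
red 1939 mean [0.5497 0.097  0.1505] zmax [0.1492 0.1506 0.1518] rect 548.2 100.9 13.7 65.4 22.5 pca deg 114.4
```

View pics/s4.png

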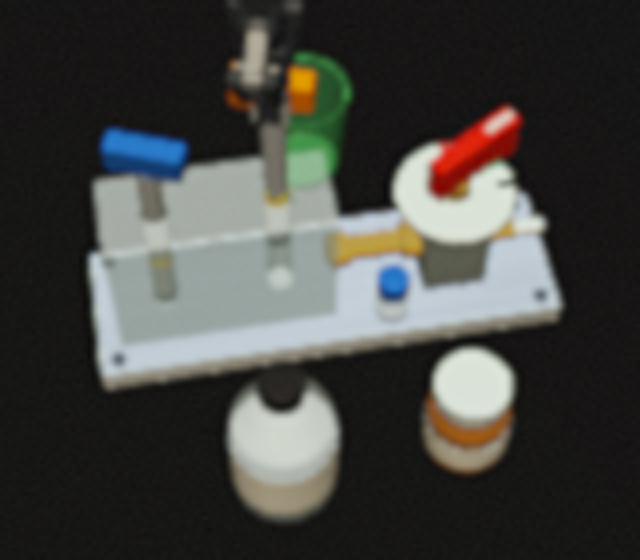

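The crop shows the orange plunger held, with its yellow band at the block's top (about 277,200). The blue plunger is down (145,153), the red nose points toward the green mark (500,120), and the bystanders are in place. The measured lift is about 49.3 mm, and the sideways load is under 1 N.

```bash
python3 -c "
from workcell import *
print(job_done())"
```

```text
the job is handed in; nothing more can be done
None
```

I turned the red stopcock 60 degrees clockwise to the green mark and let go. I then drew the orange plunger straight up and handed the job in at about 14 s, still holding it.

What the last checks showed:
- **Stopcock:** right after release the nose pointed at 112.6°, against 112.3° for the green mark and 112.6° for 60° open from the sampler's orientation. The final picture read 114.4° from a partly hidden view, which is still within tolerance.
- **Orange plunger:** the handle top rose about 49.3 mm (target 50), and the yellow band sits at the top of the block. The handle centre is within about 1 mm of the bore centre. The tool was tilted less than 0.003 rad, the sideways force at the wrist was under 1 N, and the fingers were closed on the handle at 15 mm.
- **Blue plunger:** it looks down; its handle top measured about 197 mm, against 198 mm before. It was mostly hidden in the last wrist picture, so that reading is from only 12 pixels.
- **Bystanders:** those visible in the final scene crop (beaker, vial, reagent bottle, brown jar) looked unmoved. The flask, dish stack and wash bottle were outside that crop, and I did not re-measure any of them.

On the way, the last joint ran to its range limit during the first wrist turn. I undid that with a half turn, and nothing was touching the tool at the time.

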